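# Unlatch and open the snack case

### The arm

A 6-joint arm with a two-finger parallel gripper is mounted at the origin on a cart in front of the work surface, level with it; the furniture and walls round the work are solid. World frame = base frame: x ahead of the robot, y to its left, z up, the work surface at z = 0. Lengths are in mm, angles in degrees, forces in N, time in s.
With the tool pointing down it reaches from about 300 to 850 mm from the base axis. Payload 4.2 kg.
Tool frame: the origin (TCP) lies between the finger pads; the fingertips stand 22 mm ahead of it and the grasp point (between the pads) lies 3 mm ahead of it; z points along the fingers, y is the direction in which the jaws open and shut (so a half turn about z gives the same grasp; the last joint's range is limited). The gripper opens to 91 mm and grips with 3 to 60 N. Pads are 32 mm wide; open, the fingers measure 118 mm over their backs; the gripper's body (76 mm by 178 mm) begins 60 mm behind the grasp point.
Start: joints at [-1.146, 18.312, 89.639, -0, 72.044, -1.146], TCP at [575.014, 0, 235.976] pointing down, gripper open.
Joint ranges: [-177.97, 177.97], [-48.28, 115.42], [12.27, 149.76], [-77.06, 257.06], [2.81, 150.46], [-146.56, 146.56]. Speed limits (degrees/s): [147.25, 147.25, 180, 180, 180, 180].

### API

Orientations are given as [roll, pitch, yaw] about the fixed x, y, z axes, in that order (R = Rz(yaw) Ry(pitch) Rx(roll)).
In Python, from workcell import * gives the robot as it stands.
- The arm moves only by the shell command python3 -m jog 'ROWS' [OPENING] [FORCE]. ROWS is text: rows parted by semicolons, each of 6 numbers parted by spaces: the shift along the tool's x, y, z in units of 0.5 m (1.0 is 0.5 m), then the turn, a rotation vector about the tool's x, y, z in units of pi/2 rad (1.0 is pi/2 rad). A call has 1 to 20 rows; each row is the pose to reach, as a shift and turn from the pose measured when the call began, along the tool's axes at that moment; what a row does not reach only later rows make up. A row lasts 1/12 s, in which the tool goes at most 41.7 mm and 7.16 degrees, less where a joint would pass 70% of its speed; a pose out of reach is approached as far as the arm can. A call with a number of a shift or a turn outside -1 to 1 is refused whole. A call with a gripper value outside its range is refused whole. OPENING is the opening, from -1 (shut) to 1 (fully open), set as the call begins (- or left out, the last holds). The fingers move at their own pace and stop on an object; FORCE is the grip in N (left out, the last holds). Time passes only in rows, so rows that repeat a pose let the fingers close. It gives the time, the measured TCP pose, the force and the opening at its end, in the units of the state.
- state(): the state, without advancing time (a new reading comes with each control period).
- grab_frame(name): name is "scene" or "side" or "wrist"; returns the picture (384x512x3 uint8, red, green, blue); there is no depth.
- calibration(name): a dict with "mtx" (3x3 intrinsics, pixels), "rvec" (rotation vector, rad) and "tvec" (3), from world to camera coordinates, as OpenCV has them. Camera axes: x right, y down, z forward; pixel columns grow to the right and rows downward; lengths in mm; the calibration is good to about 2 mm. A picture is of the moment at which its call begins: read the wrist's pose just before it. calibration takes no time and is no camera call; for the wrist camera it gives the pose at the moment of the call.
- job_done(): hands the job in, once; it reports no verdict.
Trained networks look in the newest picture that a camera, given by its name, has taken for a name from the list of things; names that differ only in an ending like _2 or _b are one class to them, and where a whole thing is asked for, a point or a joint stands for the part that bears it (a point fixed in the world has none). Each returns a list of dicts, best first, with "confidence" (0 to 1); they miss things now and then, are a little off and sometimes report something else, mostly with a low value. They report only what shows in the picture. A call takes as long as a camera call.
- spot_in(query, camera): "rect" ([left, top, right, bottom] in pixels, round what is visible of it).
- tip_of(query, camera): "location" ([column, row] in pixels: a listed point, or the origin of a listed thing).
The state is a dict: "time_s": time; "qpos": joint angles; "qvel": joint speeds; "effort": joint torques, N m; "ee_pos": TCP position; "ee_rot": TCP orientation; "force": force on the tool from outside, world axes, zero at the start; "torque": the same for the moment, N m; "gripper_width": finger opening in mm.
Only numpy, scipy, OpenCV 4.12 (cv2) and the standard library are available. Lean on these libraries where they do the work, as an engineer would, in place of code of your own. Each camera call takes 0.05 s, during which the arm holds its last target. There are 200 camera calls.

### The job

Open the small wooden snack case on the worktop so that guests can help themselves: first turn the latch knob on its lid through its full quarter turn clockwise (seen from above) while the lid is still shut, then swing the lid up until it stands wide open, almost upright, and let go. Leave the knob in its released position and do not shift the loose things standing in and around the case.

Things in the scene. Friction and masses are not known exactly. Their poses are not given: they have to be found in the camera images.
- case: Low display case with wooden base, posts and rim and clear plastic walls, 190 (x) x 280 (y) x 110 mm high without its lid; fixed to the worktop. Origin at the centre of its underside, z up; its front (the latch side) faces along its own -x, roughly to the robot, and its lid is hinged on the far side.
- lid (a joint): Opening angle of the lid, rad: 0 shut flat, 1.4 at its stop. Friction hinge: stays where it is left; raising it takes up to about 8 N at the knob. Wooden frame with clear pane, 194 (case x) x 284 x 14 mm; shut, its underside is 110 mm and its top 124 mm above the worktop, its free edge 99 mm in front of the case's centre. Latched, it rises about 1 mm at most.
- lid_hinge (a point): A point on the lid's hinge line, midway along it: 95 mm behind the case's centre (case +x) and 110 mm above the worktop. The hinge line is parallel to the case's y. The axes of this point swing with the lid: x along the lid from free edge to hinge, z out of the lid's top.
- latch (a joint): Angle of the latch knob in rad: 0 latched, 1.571 released, with stops at both ends; grows clockwise seen from above. Friction (0.06 N m) keeps it where it is left. The cam under the lid leaves the rim at about 1.1 rad.
- latch_grip (a point): Grip point of the latch knob, a dark steel bar 54 mm long, 14 thick, 32 high on a short stem, midway along the lid's front rail, 155 mm from the hinge line. The point is on the knob's axis, 34 mm above the lid's top; the bar reaches from 19 mm below it to 13 mm above. y along the bar, x across it. Latched, the bar is parallel to the hinge; released, it points front to back and is the lid's handle.
- oat_box: Carton, 161x108x61 mm, that stands loose inside the case (nothing to do with it). Origin at the centre of its underside.
- salt_shaker: Bystander: glass shaker with a grey cap, 44 mm across, 90 mm high, beside the case. Origin at the centre of its underside.
- candle_jar: Bystander: candle in a glass jar, 76 mm across, 90 mm high, beside the case. Origin at the centre of its underside.
- dip_bowl: Bystander: grey bowl, 105 mm across, 58 mm high. Origin at the centre of its underside.
- shot_glass: Bystander: small glass, 55 mm across, 63 mm high. Origin at the centre of its underside.

How it is judged (in metres and radians):
On the way:
1. the latch knob is turned to its released position (at least 1.25 rad) while the lid is still shut (under 0.08 rad) (value of joint latch above 1.25 rad and value of joint lid below 0.08 rad), for 0.1 s.
At the end, for the whole second after the job is handed in: The lid stands open by at least 1.1 rad (63 degrees) and is at rest, and the latch knob is still in its released position (at least 1.2 rad) (value of joint lid above 1.1 rad and value of joint latch above 1.2 rad and velocity of joint lid between -0.05 and 0.05 rad/s); the robot touches nothing.
It fails at once if a shaker, candle, bowl or glass around the case, or the carton in it, is shifted by more than 30 mm (distance of any of oat_box, salt_shaker, candle_jar, dip_bowl, shot_glass from where it was at the start of the episode above 0.03 m).
It also fails if it takes over 51 s, if anything falls off the work surface, if the arm or the gripper's body presses on something with over 40 N, if the wrist force passes 120 N, or if a joint passes its speed limit or range.

## Working session

There is one attempt and no reset: what is moved stays moved. The work goes in short steps, Python scripts to look and compute and a shell command to move; the robot and the scene stay as the last step left them, time stands still between calls to the robot, and variables do not carry over. Pictures are saved under pics/ and viewed, about 8 in all and at most 12, crops included, and the job is handed in when it is done.

```bash
mkdir -p pics
python3 - <<'E'
from workcell import *
import cv2,numpy as np
s=state();print({k:np.round(v,2).tolist() for k,v in s.items()})
ims=[]
for c in("scene","side","wrist"):
    im=grab_frame(c);cal=calibration(c)
    cv2.imwrite(f"pics/{c}0.png",im[:,:,::-1])
    print(c,np.round(cal["mtx"],1).tolist(),np.round(cal["rvec"],3),np.round(cal["tvec"],1))
    for q in("latch_grip","lid_hinge","case"):
        print(q,[(np.round(d["location"],1).tolist(),round(d["confidence"],2)) for d in tip_of(q,c)][:2])
    ims.append(im)
a=np.zeros((768,1024,3),np.uint8);a[:384,:512]=ims[0];a[:384,512:]=ims[1];a[384:,:512]=ims[2]
cv2.imwrite("pics/all0.png",cv2.resize(a,(800,600))[:,:,::-1])
E
```

```text
{'time_s': 0.0, 'qpos': [-1.15, 18.35, 89.71, -0.0, 72.04, -1.15], 'qvel': [-0.04, 0.04, -0.08, -0.07, -0.04, -0.04], 'effort': [-0.0, -41.25, -23.2, 0.07, 0.05, -0.0], 'ee_pos': [574.52, 0.01, 235.11], 'ee_rot': [-179.9, -0.0, 90.0], 'force': [0.52, -0.18, 0.34], 'torque': [0.03, 0.01, -0.01], 'gripper_width': 91.5}
scene [[416.0, 0.0, 250.4], [0.0, 416.0, 191.9], [0.0, 0.0, 1.0]] [ 0.572 -2.702  1.089] [ 473.5  207.3 1650.1]
latch_grip [([263.2, 183.5], 0.59)]
lid_hinge [([230.9, 178.2], 0.82)]
case [([249.7, 202.3], 0.75)]
side [[392.2, 0.0, 255.9], [0.0, 392.2, 197.0], [0.0, 0.0, 1.0]] [ 1.58   2.103 -0.755] [ 118.5 -293.6 1897. ]
latch_grip [([251.6, 187.3], 0.66)]
lid_hinge [([235.8, 220.7], 0.68)]
case [([249.9, 221.5], 0.79)]
wrist [[314.1, 0.0, 254.0], [0.0, 314.1, 196.1], [0.0, 0.0, 1.0]] [-2.901e+00 -1.000e-03 -1.000e-03] [-575.7  -26.4  389.8]
latch_grip [([105.1, 209.1], 0.59)]
lid_hinge [([294.5, 224.6], 0.65)]
case [([207.2, 182.4], 0.94)]
```

View pics/all0.png

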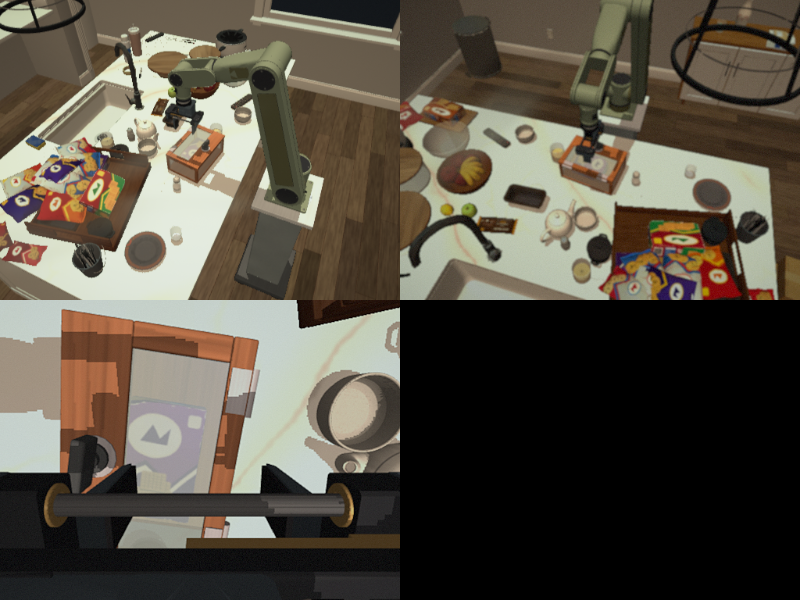

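The wrist view shows the shut case with the knob at about (105,205) full-res and its bar lying along the hinge direction. The lid's top corners are at about (79,13) and (330,51). Next I fit the case pose to all of the detections.

```bash
cat > fit.py <<'E'
from workcell import *
import cv2,numpy as np
from scipy.optimize import least_squares
def proj(c,P):return cv2.projectPoints(np.float64(P).reshape(-1,3),np.float64(c["rvec"]),np.float64(c["tvec"]),np.float64(c["mtx"]),None)[0].reshape(-1,2)
P={"latch_grip":(-60,0,158),"lid_hinge":(95,0,110),"case":(0,0,0),"FL":(-99,142,124),"BL":(95,142,124)}
def world(p,k):
    x,y,a=p;c,s=np.cos(a),np.sin(a);X,Y,Z=P[k] if isinstance(k,str) else k
    return [x+c*X-s*Y,y+s*X+c*Y,Z]
E
python3 - <<'E'
from fit import *
C={c:calibration(c) for c in("scene","side","wrist")}
O=[("scene","latch_grip",263.2,183.5),("scene","lid_hinge",230.9,178.2),("scene","case",249.7,202.3),("side","latch_grip",251.6,187.3),("side","lid_hinge",235.8,220.7),("side","case",249.9,221.5),("wrist","latch_grip",105.1,209.1),("wrist","lid_hinge",294.5,224.6),("wrist","case",207.2,182.4),("wrist","FL",79.4,12.8),("wrist","BL",330,51)]
def r(p):return np.concatenate([proj(C[c],world(p,k))[0]-[u,v] for c,k,u,v in O])
f=least_squares(r,[575,20,0.],loss="soft_l1",f_scale=2,x_scale=[10,10,.1])
print(f.x,np.degrees(f.x[2]));[print(o[:2],np.round(e,1)) for o,e in zip(O,f.fun.reshape(-1,2) if 0 else r(f.x).reshape(-1,2))]
R=cv2.Rodrigues(C["wrist"]["rvec"])[0];print("wristcam",-R.T@C["wrist"]["tvec"])
print("knob",world(f.x,"latch_grip"))
im=cv2.imread("pics/wrist0.png")
q=lambda L:proj(C["wrist"],[world(f.x,k) for k in L]).astype(np.int32)
cv2.polylines(im,[q([(-99,-142,124),(-99,142,124),(95,142,124),(95,-142,124)])],True,(0,255,0),1)
for z in(171,139):cv2.polylines(im,[q([(-67,-27,z),(-67,27,z),(-53,27,z),(-53,-27,z)])],True,(255,255,0),1)
cv2.imwrite("pics/fit0.png",cv2.resize(im[:,:],(768,576)))
E
```

```text
[ 5.20851050e+02 -9.21612725e+00 -1.46749857e-01] -8.408147440947289
('scene', 'latch_grip') [-0.2 -0.1]
('scene', 'lid_hinge') [ 0.9 -0.3]
('scene', 'case') [1.3 1.8]
('side', 'latch_grip') [ 1.3 -3.7]
('side', 'lid_hinge') [-0.6  0.3]
('side', 'case') [-2.9 -1.8]
('wrist', 'latch_grip') [-2.5  2.8]
('wrist', 'lid_hinge') [ 2. -4.]
('wrist', 'case') [ 2.8 -0.1]
('wrist', 'FL') [-1.7 -1.4]
('wrist', 'BL') [1.9 1.6]
wristcam [575.42367296  67.71062995 385.28550274]
knob [np.float64(461.49595717753124), np.float64(-0.44270517343803917), 158]
```

View pics/fit0.png

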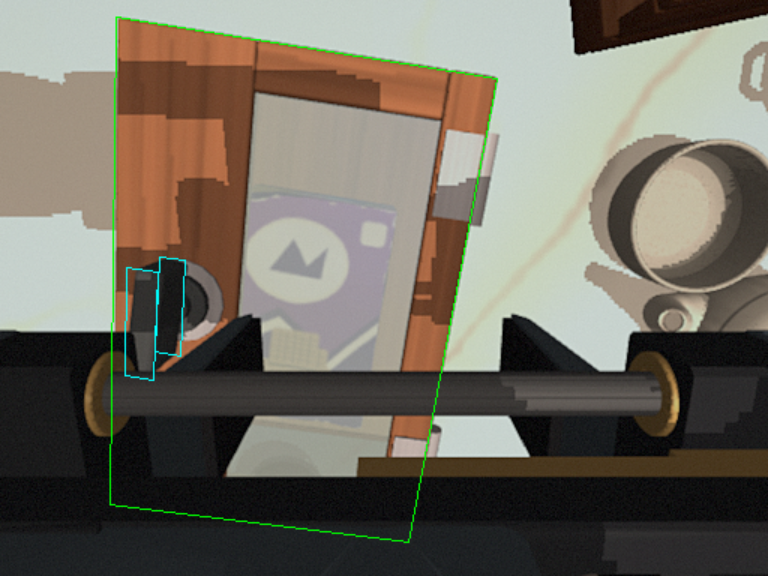

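The lid outline fits well: case yaw is about -8.4° and the knob is near (461..463, 0). I move so that the wrist camera looks at the knob directly, with the jaws turned to the case's yaw.

```bash
python3 -m jog '-0.11 -0.226 0 0 0 0.093;-0.11 -0.226 0 0 0 0.093;-0.11 -0.226 0 0 0 0.093;-0.11 -0.226 0 0 0 0.093;-0.11 -0.226 0 0 0 0.093;-0.11 -0.226 0 0 0 0.093;-0.11 -0.226 0 0 0 0.093;-0.11 -0.226 0 0 0 0.093'
python3 - <<'E'
from fit import *
im=grab_frame("wrist");c=calibration("wrist");s=state();print(s["ee_pos"],s["ee_rot"],s["force"])
d=tip_of("latch_grip","wrist");print(d)
# pixel -> z=158 plane
R=cv2.Rodrigues(c["rvec"])[0];o=-R.T@c["tvec"]
for e in d:
    r=R.T@np.linalg.solve(c["mtx"],[*e["location"],1]);print(o+r*(158-o[2])/r[2])
im=im[:,:,::-1].copy();p=[521,-9,-.1467]
q=lambda L:proj(c,[world(p,k) for k in L]).astype(np.int32)
cv2.polylines(im,[q([(-99,-142,124),(-99,142,124),(95,142,124),(95,-142,124)])],True,(0,255,0),1)
for z in(171,139):cv2.polylines(im,[q([(-67,-27,z),(-67,27,z),(-53,27,z),(-53,-27,z)])],True,(255,255,0),1)
cv2.imwrite("pics/w1.png",cv2.resize(im,(768,576)))
E
```

```text
time_s: 1.27
ee_pos: [463.2, -54.7, 236.0]
ee_rot: [180.0, -0.0, 81.7]
force: [-0.1, 0.1, 0.2]
gripper_width: 91.3
[463.03338627 -54.63537081 235.84906167] [ 1.79987055e+02 -8.71417918e-03  8.16788934e+01] [-0.25402391  0.33397543 -0.53940491]
[{'location': [240.4, 143.3], 'confidence': 0.8}]
[461.26859959  -2.99437299 158.        ]
```

View pics/w1.png

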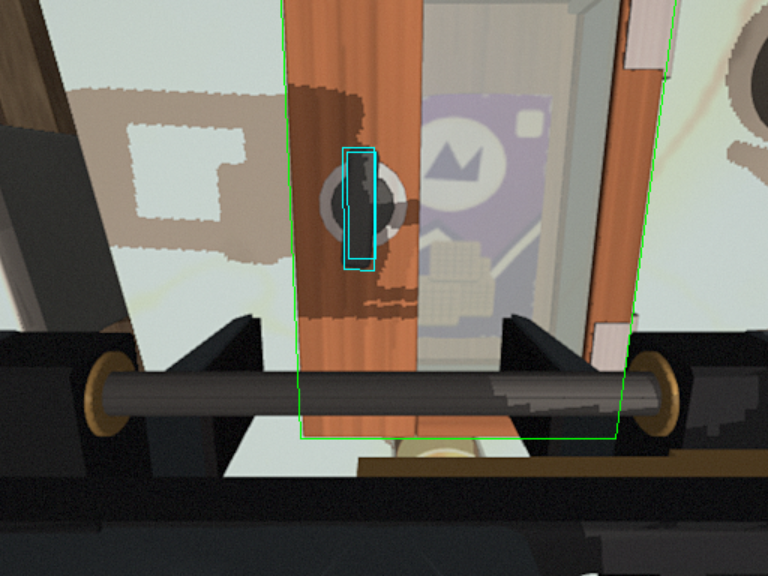

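The bar sits exactly on the prediction, at image (361,210), and the lid edges match too. I go over the knob, descend to TCP z=161, and close with a moderate force.

```bash
python3 -m jog '0.106 -0.019 0 0 0 0;0.106 -0.019 0 0 0 0;0.106 -0.019 0 0 0 0;0.106 -0.019 0.05 0 0 0;0.106 -0.019 0.08 0 0 0;0.106 -0.019 0.11 0 0 0;0.106 -0.019 0.13 0 0 0;0.106 -0.019 0.15 0 0 0;0.106 -0.019 0.15 0 0 0;0.106 -0.019 0.15 0 0 0;0.106 -0.019 0.15 0 0 0'
python3 -m jog '0 0 0 0 0 0;0 0 0 0 0 0;0 0 0 0 0 0;0 0 0 0 0 0;0 0 0 0 0 0;0 0 0 0 0 0;0 0 0 0 0 0;0 0 0 0 0 0;0 0 0 0 0 0;0 0 0 0 0 0;0 0 0 0 0 0;0 0 0 0 0 0' -1 12
```

```text
time_s: 2.28
ee_pos: [461.8, -1.1, 161.3]
ee_rot: [179.9, 0.0, 81.7]
force: [0.2, 0.4, -0.0]
gripper_width: 91.2
time_s: 3.28
ee_pos: [461.0, -1.0, 161.1]
ee_rot: [-179.9, 0.0, 81.7]
force: [-1.4, 0.6, 1.2]
gripper_width: 16.3
```

```bash
python3 -m jog '0 0 0 0 0 0;0 0 0 0 0 0;0 0 0 0 0 0.07;0 0 0 0 0 0.14;0 0 0 0 0 0.21;0 0 0 0 0 0.28;0 0 0 0 0 0.35;0 0 0 0 0 0.42;0 0 0 0 0 0.49;0 0 0 0 0 0.56;0 0 0 0 0 0.63;0 0 0 0 0 0.7;0 0 0 0 0 0.77;0 0 0 0 0 0.84;0 0 0 0 0 0.91;0 0 0 0 0 0.97;0 0 0 0 0 0.99;0 0 0 0 0 0.99;0 0 0 0 0 0.99;0 0 0 0 0 0.99' -1 20
python3 - <<'E'
from fit import *
s=state();print(s["torque"],s["force"],s["qpos"])
a=grab_frame("scene");b=grab_frame("side");w=grab_frame("wrist")
a=cv2.resize(a[120:250,190:340],(400,346));b=cv2.resize(b[130:260,180:330],(400,346))
cv2.imwrite("pics/t1.png",np.vstack([np.hstack([a,b]),np.hstack([cv2.resize(w,(330,248)),np.zeros((248,470,3),np.uint8)])])[:,:,::-1])
E
```

```text
time_s: 4.95
ee_pos: [460.6, -0.5, 161.1]
ee_rot: [-180.0, 0.1, -7.4]
force: [-3.3, 3.1, 1.1]
gripper_width: 15.4
[0.70137205 0.58038617 0.21950082] [-3.26080099  3.10230979  1.11435773] [-1.53105353e+00  1.19334645e+01  1.10434585e+02  7.23397926e-02
  5.77436221e+01  9.58144079e+01]
```

View pics/t1.png

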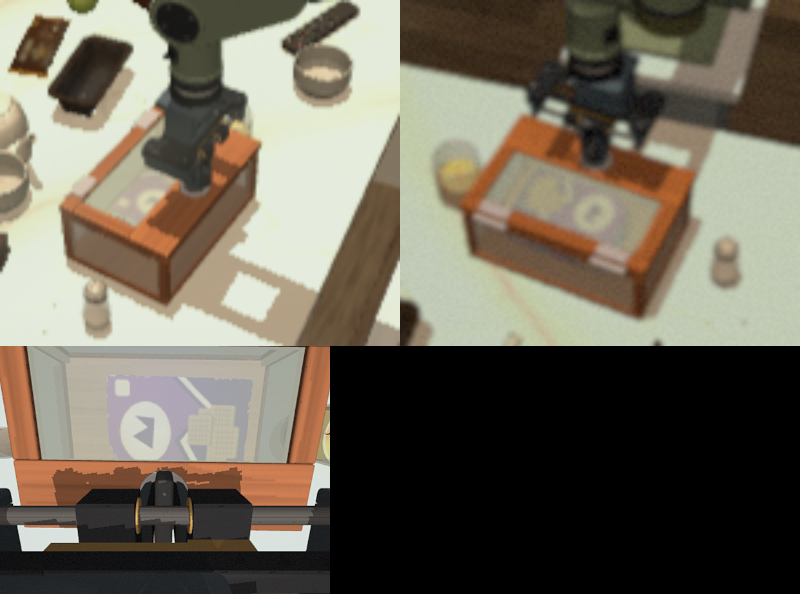

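The knob is turned about 89° with the lid shut and the bar between the pads. Now I work out the lid arc in the current tool frame.

Run:
```python
import numpy as np
for t in np.r_[np.arange(.05,1.36,.05)]:
    f=min(t,.6) # tool tilt
    dx=155*(1-np.cos(t))+48*np.sin(t)+3*np.sin(f);dz=155*np.sin(t)-48*(1-np.cos(t))+3*np.cos(f)-3
    print("%.2f: %.3f %.4f %.3f 0 %.3f 0"%(t,dx/500,dx/500*.0175,-dz/500,-f/(np.pi/2)))
```

```text
0.05: 0.005 0.0001 -0.015 0 -0.032 0
0.10: 0.012 0.0002 -0.030 0 -0.064 0
0.15: 0.019 0.0003 -0.045 0 -0.095 0
0.20: 0.026 0.0005 -0.060 0 -0.127 0
0.25: 0.035 0.0006 -0.074 0 -0.159 0
0.30: 0.044 0.0008 -0.087 0 -0.191 0
0.35: 0.054 0.0009 -0.100 0 -0.223 0
0.40: 0.064 0.0011 -0.113 0 -0.255 0
0.45: 0.075 0.0013 -0.125 0 -0.286 0
0.50: 0.087 0.0015 -0.136 0 -0.318 0
0.55: 0.099 0.0017 -0.147 0 -0.350 0
0.60: 0.112 0.0020 -0.157 0 -0.382 0
0.65: 0.125 0.0022 -0.167 0 -0.382 0
0.70: 0.138 0.0024 -0.176 0 -0.382 0
0.75: 0.152 0.0027 -0.185 0 -0.382 0
0.80: 0.166 0.0029 -0.192 0 -0.382 0
0.85: 0.181 0.0032 -0.199 0 -0.382 0
0.90: 0.196 0.0034 -0.205 0 -0.382 0
0.95: 0.211 0.0037 -0.211 0 -0.382 0
1.00: 0.227 0.0040 -0.216 0 -0.382 0
1.05: 0.242 0.0042 -0.220 0 -0.382 0
1.10: 0.258 0.0045 -0.223 0 -0.382 0
1.15: 0.274 0.0048 -0.225 0 -0.382 0
1.20: 0.291 0.0051 -0.227 0 -0.382 0
1.25: 0.307 0.0054 -0.227 0 -0.382 0
1.30: 0.323 0.0057 -0.227 0 -0.382 0
1.35: 0.339 0.0059 -0.226 0 -0.382 0
```

```bash
python3 -m jog '0 0 0 0 0 0;0.005 0 -0.015 0 -0.032 0;0.012 0 -0.03 0 -0.064 0;0.019 0 -0.045 0 -0.095 0;0.026 0 -0.06 0 -0.127 0;0.035 0.001 -0.074 0 -0.159 0;0.044 0.001 -0.087 0 -0.191 0;0.054 0.001 -0.1 0 -0.223 0;0.064 0.001 -0.113 0 -0.255 0;0.075 0.001 -0.125 0 -0.286 0;0.087 0.002 -0.136 0 -0.318 0;0.099 0.002 -0.147 0 -0.35 0;0.112 0.002 -0.157 0 -0.382 0;0.112 0.002 -0.157 0 -0.382 0;0.112 0.002 -0.157 0 -0.382 0' -1 25
python3 - <<'E'
from fit import *
s=state();print(s["torque"],s["force"],s["qpos"])
a=grab_frame("scene");b=grab_frame("side");w=grab_frame("wrist")
a=cv2.resize(a[100:230,190:340],(400,346));b=cv2.resize(b[110:240,180:330],(400,346))
cv2.imwrite("pics/t2.png",np.vstack([np.hstack([a,b]),np.hstack([cv2.resize(w,(330,248)),np.zeros((248,470,3),np.uint8)])])[:,:,::-1])
E
```

```text
time_s: 6.35
ee_pos: [515.2, -8.2, 239.6]
ee_rot: [-179.9, 34.9, -7.4]
force: [-5.1, 4.1, 3.2]
gripper_width: 14.5
[ 0.78144366  0.95538129 -0.4377556 ] [-5.12981696  4.10275973  3.19566426] [ -3.5866086   30.92431997  76.814584     2.39301922 107.04919963
  93.7988998 ]
```

View pics/t2.png

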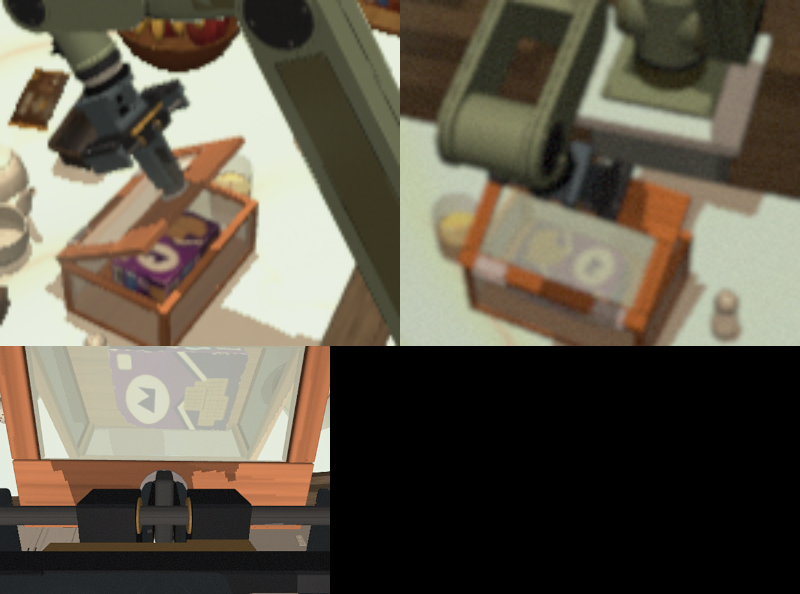

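The lid is at about 0.6 rad with the bar well held and small forces. I compute the second half at constant tool tilt, so the bar pivots between the pads.

Run:
```python
import numpy as np
g=lambda t:np.array([-155*np.cos(t)+48*np.sin(t),155*np.sin(t)+48*np.cos(t)])
f=np.radians(34.9)
for t in np.arange(.65,1.36,.05):
    d=(g(t)-g(.605))/500
    print("%.2f: %.3f %.4f %.3f"%(t,d@[np.cos(f),-np.sin(f)],d[0]*.0175,d@[-np.sin(f),-np.cos(f)]))
```

```text
0.65: 0.005 0.0002 -0.014
0.70: 0.010 0.0004 -0.029
0.75: 0.017 0.0007 -0.044
0.80: 0.024 0.0009 -0.058
0.85: 0.032 0.0012 -0.072
0.90: 0.041 0.0015 -0.086
0.95: 0.050 0.0017 -0.099
1.00: 0.060 0.0020 -0.112
1.05: 0.071 0.0023 -0.124
1.10: 0.082 0.0025 -0.136
1.15: 0.094 0.0028 -0.147
1.20: 0.106 0.0031 -0.158
1.25: 0.119 0.0034 -0.168
1.30: 0.133 0.0037 -0.177
1.35: 0.146 0.0040 -0.185
```

```bash
python3 -m jog '0.005 0 -0.014 0 0 0;0.01 0 -0.029 0 0 0;0.017 0.001 -0.044 0 0 0;0.024 0.001 -0.058 0 0 0;0.032 0.001 -0.072 0 0 0;0.041 0.001 -0.086 0 0 0;0.05 0.002 -0.099 0 0 0;0.06 0.002 -0.112 0 0 0;0.071 0.002 -0.124 0 0 0;0.082 0.002 -0.136 0 0 0;0.094 0.003 -0.147 0 0 0;0.106 0.003 -0.158 0 0 0;0.119 0.003 -0.168 0 0 0;0.133 0.004 -0.177 0 0 0;0.133 0.004 -0.177 0 0 0;0.133 0.004 -0.177 0 0 0' -1 18
python3 - <<'E'
from fit import *
s=state();print(s["torque"],s["force"],s["qpos"])
a=grab_frame("scene");b=grab_frame("side");w=grab_frame("wrist")
a=cv2.resize(a[90:220,190:340],(400,346));b=cv2.resize(b[110:240,180:330],(400,346))
cv2.imwrite("pics/t3.png",np.vstack([np.hstack([a,b]),np.hstack([cv2.resize(w,(330,248)),np.zeros((248,470,3),np.uint8)])])[:,:,::-1])
E
```

```text
time_s: 7.83
ee_pos: [616.2, -22.8, 281.8]
ee_rot: [-179.7, 35.0, -7.3]
force: [-4.1, 5.4, 26.1]
gripper_width: 14.1
[ 1.20891343  3.40300452 -0.65554252] [-4.07207892  5.39096909 26.06171234] [ -4.2155295   40.15657702  53.80470365   2.35031428 120.99018345
  93.70525221]
```

View pics/t3.png

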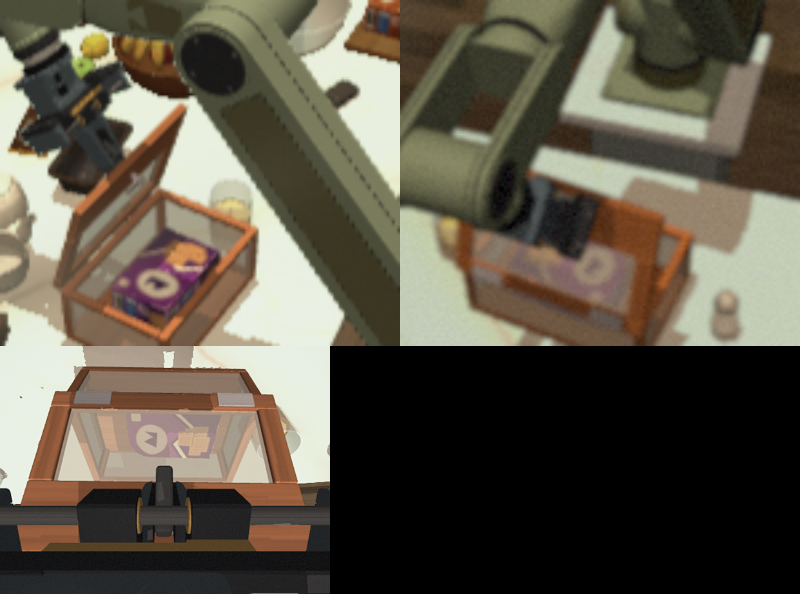

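The lid is well up, with its free corner in the scene picture at about full-res (259,131). I measure the angle from that corner.

Run:
```python
from fit import *
p=[521,-9,-.1467];c=calibration("scene");w=calibration("wrist")
def L(u,y,n,t):return (95-u*np.cos(t)+n*np.sin(t),y,110+u*np.sin(t)+n*np.cos(t))
for t in(1,1.1,1.2,1.3,1.4):
    print(t,*[np.round(proj(c,world(p,L(194,y,n,t)))[0],1) for y in(142,-142) for n in (0,14)],"hinge wrist", np.round(proj(w,world(p,L(0,142,14,t)))[0]),np.round(proj(w,world(p,L(0,-142,14,t)))[0]),"gripTCP",np.round(world(p,L(155,0,48,t))))
s=state();print(s["force"],s["time_s"])
for cam in("scene","wrist","side"):
    for q in ("latch_grip","lid"):
        try: print(cam,q,tip_of(q,cam)[:1])
        except Exception as e: print(e)
```

```text
1 [231.3 179.2] [228.5 176.5] [270.8 137.8] [268.3 135.4] hinge wrist [85. 71.] [426.  78.] gripTCP [572. -17. 266.]
1.1 [227.3 175.6] [224.5 173.1] [267.3 134.6] [264.7 132.4] hinge wrist [85. 70.] [426.  76.] gripTCP [588. -19. 270.]
1.2 [223.3 172.3] [220.3 170. ] [263.6 131.6] [260.8 129.6] hinge wrist [85. 68.] [426.  75.] gripTCP [604. -21. 272.]
1.3 [219.1 169.3] [216.  167.2] [259.7 129. ] [256.9 127.2] hinge wrist [86. 67.] [425.  74.] gripTCP [620. -24. 272.]
1.4 [214.8 166.6] [211.8 164.8] [255.8 126.7] [252.9 125.1] hinge wrist [86. 66.] [425.  73.] gripTCP [636. -26. 271.]
[-3.51147533  5.82822371 27.22502067] 7.9833
scene latch_grip [{'location': [228.1, 179.6], 'confidence': 0.58}]
it knows: candle_jar, case, dip_bowl, latch_grip, lid_hinge, oat_box, salt_shaker, shot_glass
wrist latch_grip []
it knows: candle_jar, case, dip_bowl, latch_grip, lid_hinge, oat_box, salt_shaker, shot_glass
side latch_grip []
it knows: candle_jar, case, dip_bowl, latch_grip, lid_hinge, oat_box, salt_shaker, shot_glass
```

Corner and TCP both put the lid at about 1.2–1.27 rad. I relax at the measured pose, open, and back off along the tool axis.

```bash
python3 -m jog '0 0 0 0 0 0;0 0 0 0 0 0;0 0 0 0 0 0;0 0 0 0 0 0' -1 6
python3 -m jog '0 0 0 0 0 0;0 0 0 0 0 0;0 0 0 0 0 0;0 0 0 0 0 0;0 0 0 0 0 0;0 0 0 0 0 0;0 0 0 0 0 0;0 0 0 0 0 0' 0.2
python3 -c "
from fit import *
print(state()['force'],state()['ee_pos'])
a=grab_frame('scene')[90:220,190:340];w=grab_frame('wrist')
cv2.imwrite('pics/t4.png',np.hstack([cv2.resize(a,(330,286)),cv2.resize(w,(381,286))])[:,:,::-1])"
```

```text
time_s: 8.47
ee_pos: [616.5, -22.9, 282.9]
ee_rot: [-179.7, 34.9, -7.3]
force: [2.4, 2.6, 9.0]
gripper_width: 13.9
time_s: 9.13
ee_pos: [616.5, -22.9, 282.8]
ee_rot: [-179.7, 34.9, -7.3]
force: [-0.4, 0.2, -0.1]
gripper_width: 55.0
[-0.43797595  0.22459909 -0.12215381] [616.50198667 -22.93292572 282.82562522]
```

View pics/t4.png

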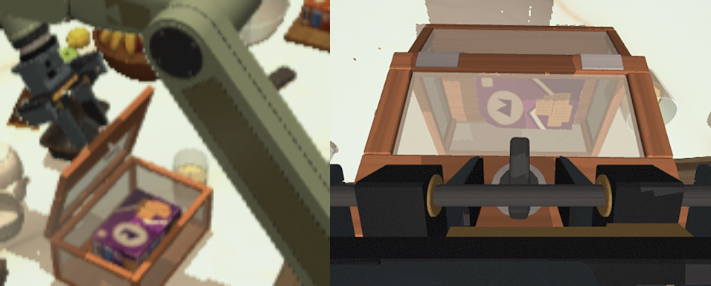

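The bar is free between the open fingers, at about (518,175), pointing front to back. The lid stays up and the force is zero. I retreat along the tool axis.

```bash
python3 -m jog '0 0 -0.03 0 0 0;0 0 -0.07 0 0 0;0 0 -0.11 0 0 0;0 0 -0.15 0 0 0;0 0 -0.19 0 0 0;0 0 -0.22 0 0 0;0 0 -0.24 0 0 0;0 0 -0.24 0 0 0;0 0 -0.24 0 0 0;0 0 -0.24 0 0 0;0 0 -0.24 0 0 0;0 0 -0.24 0 0 0'
python3 - <<'E'
from fit import *
a=grab_frame('scene')[90:230,170:350];w=grab_frame('wrist');c=calibration('wrist')
p=[521,-9,-.1467]
w=np.ascontiguousarray(w)
for t,col in((1.1,(255,0,0)),(1.25,(0,255,0)),(1.4,(0,0,255))):
    Q=[(95-u*np.cos(t)+14*np.sin(t),y,110+u*np.sin(t)+14*np.cos(t)) for u,y in((0,-142),(194,-142),(194,142),(0,142))]
    cv2.polylines(w,[proj(c,[world(p,k) for k in Q]).astype(np.int32)],True,col,1)
cv2.imwrite('pics/t5.png',np.hstack([cv2.resize(a,(330,257)),cv2.resize(w,(457,343))[:257]])[:,:,::-1])
print(state()['force'],tip_of("latch_grip","wrist"))
for t in(1.1,1.2,1.3,1.4):print(t,proj(c,world(p,(95-155*np.cos(t)+48*np.sin(t),0,110+155*np.sin(t)+48*np.cos(t)))))
E
```

```text
time_s: 10.23
ee_pos: [683.9, -32.1, 381.5]
ee_rot: [-179.7, 34.9, -7.3]
force: [0.6, -0.9, -0.1]
gripper_width: 54.8
[-0.49660872  0.05730071  0.37439986] [{'location': [251.6, 191.3], 'confidence': 0.65}]
1.1 [[254.48903284 205.78286772]]
1.2 [[254.80529325 196.47031442]]
1.3 [[255.15965603 184.86707158]]
1.4 [[255.54948076 170.91666955]]
```

View pics/t5.png

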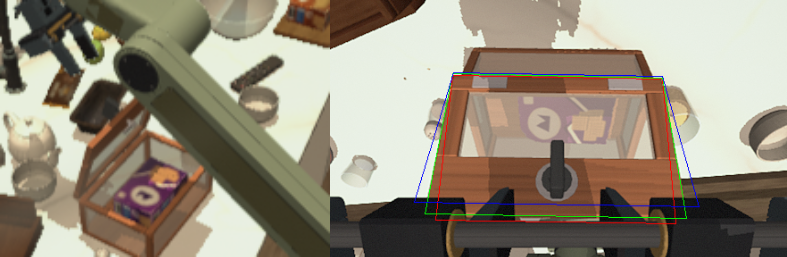

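The knob point reads about 1.25 rad, but the lid outline lies between the 1.1 (red) and 1.25 (green) frames. I check closer.

Run:
```python
from fit import *
w=np.ascontiguousarray(grab_frame('wrist'));c=calibration('wrist');p=[521,-9,-.1467]
for t,col in((1.1,(255,0,0)),(1.25,(0,255,0))):
    Q=[(95-u*np.cos(t)+14*np.sin(t),y,110+u*np.sin(t)+14*np.cos(t)) for u,y in((0,-142),(194,-142),(194,142),(0,142))]
    q=proj(c,[world(p,k) for k in Q]);print(t,q.round(1).tolist())
    for x in q: cv2.circle(w,tuple(int(v) for v in x.round()),2,col,-1)
cv2.imwrite('pics/t6.png',cv2.resize(w[70:270,80:420],(800,470),interpolation=cv2.INTER_NEAREST)[:,:,::-1])
```

```text
1.1 [[372.8, 88.9], [387.6, 250.9], [118.4, 247.1], [137.7, 84.4]]
1.25 [[372.6, 87.5], [399.8, 244.2], [106.8, 240.0], [137.9, 82.9]]
```

View pics/t6.png

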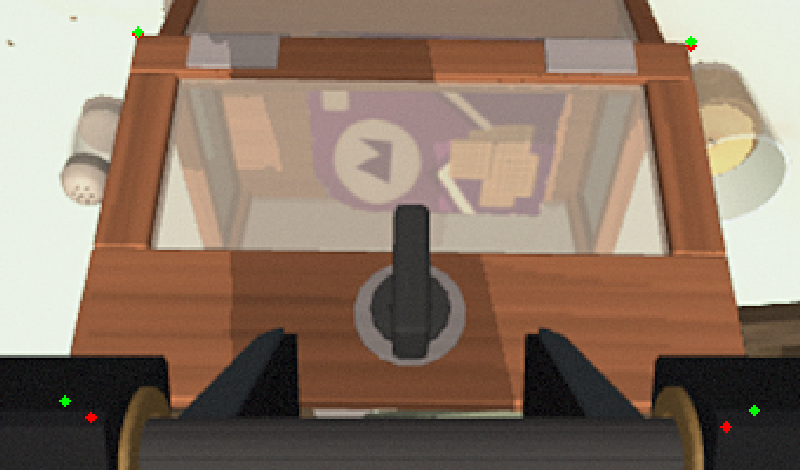

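The lid's side edges extrapolate to the green 1.25 rad corners, at about (62,405) and (752,410). The bar points front to back and the bystanders stand upright. I hand in.

```bash
python3 -c "
from workcell import *
print(state()['time_s'],state()['force']);print(job_done())"
```

```text
10.4333 [-0.24875706  0.38122779 -0.38519916]
the job is handed in; nothing more can be done
None
```

I opened the case and handed the job in at 10.4 s of the 51 s allowed. With the lid still shut, I gripped the latch knob and turned it about 89° clockwise. I then swung the lid up by the knob, let go and backed off about 120 mm.

- **Lid:** it stands at about 1.25 rad (1.1 needed). The lid edges in the wrist picture and the detected knob point both agree on this. It did not move after I let go.
- **Knob:** the bar points front to back, so it is in its released position.
- **Robot:** the wrist force is about zero and the gripper is clear.
- **Loose things:** in the last picture the shaker and candle stand upright and the carton looks undisturbed. I did not measure how far any loose thing moved, and did not check the bowl or the small glass separately.
- **Disagreement:** at the end of the swing the arm met about 27 N upward and stood about 8 mm above its commanded height. The bar seems to have slid slightly in the grip. The force fell to zero on release, and it stayed well under the limits.

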